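Drift a part pallet's bolt holes into line, bolt and pin it down

TASK

One end of the parts pallet is bolted to its dock, but at the open end the steel strap's bolt hole sits several millimetres out of line with the hole in the dock block below. Lever the two holes into line by driving the tapered drift fully down through both, not by pushing the pallet with the gripper, then swap the drift for the bolt so that its head sits flat on the strap, and push the thin locating pin fully home in the small hole beside it. Leave the drift standing in the tool stand again, and do not disturb the oil bottle, the ring gauge, the grey box or the spanner.

Things in the scene. Friction and masses are not known exactly. Their poses are not given: they have to be found in the camera images.
- pallet: Tan-framed parts pallet, 200 x 310 mm, black grid with steel blanks; steel strap 44 x 330 x 10 mm along its robot-side edge. It only swings, stiffly, about the bolt fitted at the strap's far end (head 25 mm diameter, 20 mm high) and stays where put. Origin on that bolt's axis at table level; x from strap to pallet, y along the strap away from the open bolt hole, z up.
- strap_hole (a point): Centre of the strap's open bolt hole at the strap's top face, 68.5 mm above the table; 18 mm diameter, 270 mm from the pivot bolt. Starts 5 to 9 mm out of line with dock_hole, towards the pallet; takes about 3.3 N to shift. The pallet's frame wall runs beside it, 24 mm from this axis along x, and rises 12 mm above the strap. Axes as pallet.
- strap_pin_hole (a point): Centre of the strap's small pin hole at the strap's top face (68.5 mm above the table), 10 mm diameter, 45 mm from strap_hole towards the pivot bolt. Axes as pallet.
- dock_hole (a point): Centre of the bolt hole in the fixed dock block at its top face, 58 mm above the table, just under the strap: 18 mm diameter, vertical, open to the table (58 mm deep). x across the strap to the pallet, y along it to the pivot bolt, z up. A steel corner guide plate stands on the robot side at x = -32 to -36 mm, y = -30 to 20 mm, top 106 mm above the table and bent outwards; another stands by the pivot bolt.
- dock_pin_hole (a point): Centre of the pin hole in the dock block, at the block's top face (58 mm above the table), 10 mm diameter, 58 mm deep, 45 mm from dock_hole along y. Axes as dock_hole.
- rack: Grey steel tool stand fixed to the table, 180 x 60 mm, 82 mm high: 12 mm top plate with three equal 19 mm through pockets along its x axis at x = -60, 0 and 60 mm; 66 mm free depth under the plate. Origin at the centre of its underside. The drift, the bolt and the pin hang in the pockets by their shoulders, any one in any pocket.
- drift_grip (a point): Tapered steel drift, about 0.3 kg: dark round handle 26 mm diameter, 78 mm long, the tallest thing in the stand. This point is the handle's centre, 39 mm above its flat lower shoulder and 101 mm above the tip; z along its axis, handle up. Below the shoulder 22 mm straight at 17 mm diameter, then a 40 mm taper down to a 5 mm tip.
- drift_tip (a point): The tip of the drift, 62 mm below the handle's shoulder, on its axis. Axes as drift_grip.
- bolt_head (a point): Steel bolt, 0.16 kg: dark round head 25 mm diameter, 20 mm high, hex socket in its top. This point is the head's centre, 10 mm above the head's flat underside; z along its axis, head up. Shank 16 mm diameter, 45 mm long, its last 12 mm tapered to 10 mm. No thread to turn: it drops in.
- pin_knob (a point): Thin steel locating pin, 60 g: dark knob 14 mm diameter, 33 mm high on a flange 30 mm diameter, 5 mm thick. This point is the knob's centre, 21.5 mm above the flange's underside; z along its axis, knob up. The pin below the flange is 8 mm diameter, 40 mm long, its last 12 mm tapered to 3 mm.
- oiler_mid (a point): Bystander: white plastic oil bottle with a grey nozzle, 52 mm diameter, 145 mm high; this point is on its axis 50 mm above the table.
- gauge_mid (a point): Bystander: steel ring gauge lying flat, 60 mm outside, 28 mm inside diameter, 22 mm high; this point is its centre.
- insert_box_mid (a point): Bystander: closed grey plastic box, 75 x 50 x 28 mm high; this point is its centre.
- spanner_grip (a point): Bystander: steel spanner 160 mm long lying flat on the table beside the tool stand; this point is on its handle.

How it is judged:
By the outcome, as a careful person would: the job done as asked, in the order asked, and still so for the second after the job is handed in, with the robot touching nothing.
It also fails if it takes over 72 s, if anything falls off the work surface, if the arm or the gripper's body presses on something with over 40 N, if the wrist force passes 120 N, or if a joint passes its speed limit or range.

ROBOT

A 7-joint arm with a two-finger parallel gripper is mounted at the origin on the work surface. World frame = base frame: x ahead of the robot, y to its left, z up, the work surface at z = 0. Lengths are in m, angles in rad, forces in N, time in s.
With the tool pointing down it reaches from about 0.4 to 0.9 m from the base axis. Payload 5.6 kg.
Tool frame: the origin (TCP) lies at the very end of the fingers, on their centre line; the grasp point (between the pads) lies 19 mm behind it; z points along the fingers, y is the direction in which the jaws open and shut (so a half turn about z gives the same grasp; the last joint's range is limited). The gripper opens to 92 mm and grips with 3 to 60 N. Pads are 20 mm wide; open, the fingers measure 128 mm over their backs; the gripper's body (75 mm by 189 mm) begins 69 mm behind the grasp point.
Start: joints at [-1.263, 0.468, -0.012, 1.603, 0.006, 1.071, -0.056], TCP at [0.223, 0.61, 0.215] pointing down, gripper open.
Joint ranges: [-2.53, 2.53], [-0.31, 2.02], [-1.57, 1.55], [0.28, 2.44], [-1.29, 4.43], [0.15, 1.84], [-2.92, 2.92]. Speed limits (rad/s): [2.57, 2.57, 3.14, 3.14, 3.14, 3.14, 3.14].

INTERFACE

Orientations are given as a 3x3 rotation matrix whose columns are the frame's x, y, z axes.
In Python, from rig import arm, get_image, ticket, recognise, trace, spot_point gives the robot as it stands.
- The arm moves only by the shell command python3 -m handwheel 'ROWS' [FORCE]. ROWS is JSON, one flat list of numbers, 7 for each row, row after row: the closure in counts, from 0 (fully open) to 255 (shut), then the shift along the tool's x, y, z in mm, then the turn, a rotation vector about the tool's x, y, z in rad. A call has 1 to 5 rows; each row is the pose to reach, as a shift and turn from the pose measured when the call began, along the tool's axes at that moment; what a row does not reach only later rows make up. A row lasts 1/8 s, in which the tool goes at most 62.5 mm and 10.7 degrees, less where a joint would pass 70% of its speed; a pose out of reach is approached as far as the arm can. A call with a gripper value outside its range is refused whole. The fingers move at their own pace and stop on an object; FORCE is the grip in N (left out, the last holds). Time passes only in rows, so rows that repeat a pose let the fingers close. It gives the time, the measured TCP pose, the force and the opening at its end, in the units of the state.
- arm.read_state(): the state, without advancing time (a new reading comes with each control period).
- get_image(name): name is "scene" or "top" or "wrist"; returns a dict with "pixels" (420x560x3 uint8, blue, green, red), "camera_matrix" (3x3 intrinsics, pixels), "dist" ([k1, k2, p1, p2, k3] as OpenCV has them; the pictures are not rectified), "rvec" (rotation vector, rad) and "tvec" (3), from world to camera coordinates, as OpenCV has them. Camera axes: x right, y down, z forward; pixel columns grow to the right and rows downward; lengths in m; the calibration is good to about 2 mm. A picture is of the moment at which its call begins. There is no depth.
- ticket.sign_off(): hands the job in, once; it reports no verdict.
Trained networks look in a picture, given as the dict that the camera call returned (one of the last four; its "shot" number tells which), for a name from the list of things; names that differ only in an ending like _2 or _b are one class to them, and where a whole thing is asked for, a point or a joint stands for the part that bears it (a point fixed in the world has none). Each returns a list of dicts, best first, with "p" (0 to 1); they miss things now and then, are a little off and sometimes report something else, mostly with a low value. They report only what shows in the picture. A call takes as long as a camera call.
- recognise(query, picture): "xy" ([column, row] in pixels, amid what is visible of it).
- trace(query, picture): "pixels" (420x560 bool, what is visible of it) and "xy" ([column, row] in pixels, amid what is visible of it).
- spot_point(query, picture): "xy" ([column, row] in pixels: a listed point, or the origin of a listed thing).
The state is a dict: "clock": time; "joint_pos": joint angles; "qd": joint speeds; "tau": joint torques, N m; "tcp_pos": TCP position; "tcp_rot": TCP orientation; "wrist_force": force on the tool from outside, world axes, zero at the start; "moment": the same for the moment, N m; "finger_gap": finger opening in m.
Only numpy, scipy, OpenCV 4.12 (cv2) and the standard library are available. Lean on these libraries where they do the work, as an engineer would, in place of code of your own. Each camera call takes 0.05 s, during which the arm holds its last target. There are 200 camera calls.

## Working session

There is one attempt and no reset: what is moved stays moved. The work goes in short steps, Python scripts to look and compute and a shell command to move; the robot and the scene stay as the last step left them, time stands still between calls to the robot, and variables do not carry over. Pictures are saved under pics/ and viewed, about 8 in all and at most 12, crops included, and the job is handed in when it is done.

```bash
mkdir -p pics; ls; cat > h.py <<'E'
import numpy as np, cv2
from rig import arm, get_image, ticket, recognise, trace, spot_point
def ray(im, xy):
    K=np.array(im["camera_matrix"]);d=np.array(im["dist"])
    R=cv2.Rodrigues(np.array(im["rvec"],float))[0];t=np.array(im["tvec"],float).ravel()
    n=cv2.undistortPoints(np.array([[xy]],float),K,d).ravel()
    v=R.T@np.array([n[0],n[1],1]); return -R.T@t, v/np.linalg.norm(v)
def tri(rs):
    A=np.zeros((3,3));b=np.zeros(3)
    for c,v in rs:
        P=np.eye(3)-np.outer(v,v);A+=P;b+=P@c
    x=np.linalg.solve(A,b); return x,[float(np.linalg.norm((np.eye(3)-np.outer(v,v))@(x-c))*1e3) for c,v in rs]
def atz(r,z):
    c,v=r; return c+v*(z-c[2])/v[2]
def proj(im,p):
    return cv2.projectPoints(np.array([p],float),np.array(im["rvec"],float),np.array(im["tvec"],float),np.array(im["camera_matrix"]),np.array(im["dist"]))[0].ravel()
def rel(p):
    "target tcp (world, m) -> shift in tool axes mm"
    s=arm.read_state(); return np.round(np.array(s["tcp_rot"]).T@(np.array(p)-s["tcp_pos"])*1e3,1)
E
cat > m1.py <<'E'
from h import *
np.set_printoptions(precision=4,suppress=True)
s=arm.read_state();print(s["clock"],s["tcp_pos"],np.array(s["tcp_rot"]).tolist(),s["wrist_force"],s["finger_gap"])
ims={n:get_image(n) for n in("scene","top","wrist")}
for n,im in ims.items(): cv2.imwrite(f"pics/a_{n}.png",im["pixels"]); print(n,ray(im,(280,210)))
for q in["pallet","strap_hole","strap_pin_hole","dock_hole","dock_pin_hole","rack","drift_grip","drift_tip","bolt_head","pin_knob","oiler_mid","gauge_mid","insert_box_mid","spanner_grip"]:
    rs=[]
    for n,im in ims.items():
        l=spot_point(q,im)[:2]
        print(q,n,[(np.round(d["xy"],1).tolist(),round(d["p"],2)) for d in l])
        if l and l[0]["p"]>.4: rs.append(ray(im,l[0]["xy"]))
    if len(rs)>1: print("   ",*tri(rs))
E
python3 m1.py; python3 -c "
import cv2,numpy as np
a=[cv2.imread(f'pics/a_{n}.png') for n in('scene','top')]
cv2.imwrite('pics/a_both.png',np.hstack(a)[:, :])"
```

```text
pics
0.0 [0.2232 0.6098 0.2137] [[-0.9391013006068778, 0.3436400703644461, -0.0004992378080775752], [0.3436404124370802, 0.9390997506620709, -0.0017103352039153667], [-0.00011890560873350936, -0.0017777363007425294, -0.999998412756291]] [-0.0058  0.3439  0.3109] 0.09217808632878101
scene (array([ 1.0036, -0.594 ,  0.5824]), array([-0.4748,  0.7001, -0.5333]))
top (array([0.4642, 0.0121, 1.2878]), array([ 0.0642, -0.0241, -0.9976]))
wrist (array([0.158 , 0.6334, 0.3845]), array([ 0.244 , -0.0903, -0.9656]))
pallet scene [([339.6, 205.6], 0.97), ([101.1, 327.1], 0.29)]
pallet top [([171.9, 194.4], 0.77)]
pallet wrist []
    [ 0.5936  0.3023 -0.0105] [2.7760956135871164, 2.776095613587296]
strap_hole scene [([264.4, 221.1], 0.66)]
strap_hole top []
strap_hole wrist []
strap_pin_hole scene [([279.2, 216.2], 0.69), ([93.8, 390.0], 0.3)]
strap_pin_hole top [([244.8, 208.3], 0.76)]
strap_pin_hole wrist []
    [0.5472 0.0803 0.0523] [2.2681545254751643, 2.268154525475098]
dock_hole scene [([261.0, 220.4], 0.89), ([86.5, 288.3], 0.49)]
dock_hole top [([259.5, 213.0], 0.98), ([195.0, 245.3], 0
[... 1087 characters left out ...]
5.7, 243.2], 0.61), ([264.0, 214.3], 0.46)]
oiler_mid wrist []
    [0.4472 0.2196 0.0407] [4.583508255744369, 4.583508255744578]
gauge_mid scene [([273.7, 291.3], 0.89)]
gauge_mid top [([303.2, 172.1], 0.72)]
gauge_mid wrist []
    [ 0.656  -0.0902  0.008 ] [3.1196810631766683, 3.1196810631766536]
insert_box_mid scene [([223.5, 212.0], 0.97), ([131.8, 347.0], 0.6)]
insert_box_mid top [([251.3, 263.9], 0.8), ([410.9, 209.7], 0.51)]
insert_box_mid wrist []
    [0.3882 0.0639 0.0109] [2.3584177112985416, 2.358417711298574]
spanner_grip scene [([91.5, 391.5], 0.95)]
spanner_grip top [([416.4, 209.7], 0.6)]
spanner_grip wrist []
    [ 0.5474 -0.4294 -0.0054] [2.2283077955990755, 2.22830779559905]
```

View pics/a_top.png

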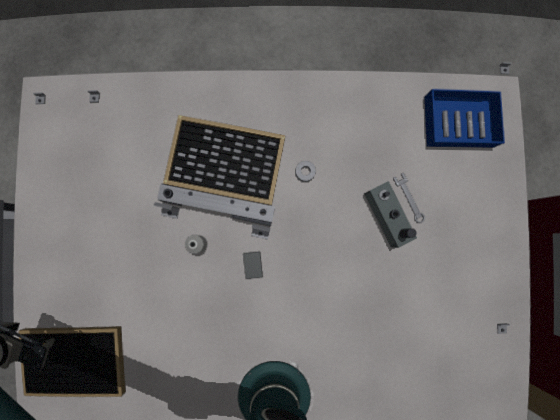

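View pics/a_scene.png

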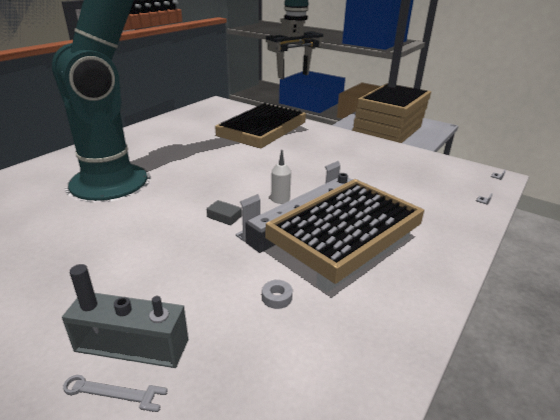

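The top view shows the pallet strap with its pivot bolt at about (167,193) and open hole at about (263,211). In the stand the drift is at (405,235), the bolt at (394,214) and the pin at (384,194). The scene view confirms the same order: drift (82,285), bolt (122,305), pin (157,305). I'll move over the dock first for close views.

```bash
python3 -m handwheel '[0,-46,-37,-4,0,0,-0.02, 0,-92,-74,-8,0,0,-0.05, 0,-138,-111,-12,0,0,-0.07, 0,-184,-148,-16,0,0,-0.1, 0,-230,-185,-20,0,0,-0.12]'
```

```text
clock: 2.88
tcp_pos: [0.3767, 0.3559, 0.235]
tcp_rot: [[-0.974, 0.228, 0.001], [0.228, 0.974, 0.001], [-0.0, 0.001, -1.0]]
wrist_force: [0.5, 0.1, -0.3]
finger_gap: 0.0917
```

```bash
python3 -c "
from h import *
print(rel([0.53,0.11,0.235]))"
```

```text
[-205.3 -204.5   -0. ]
```

```bash
python3 -m handwheel '[0,-41,-41,0,0,0,0, 0,-82,-82,0,0,0,0, 0,-123,-123,0,0,0,0, 0,-164,-164,0,0,0,0, 0,-205,-205,0,0,0,0]'
cat > m2.py <<'E'
from h import *
import sys,pickle
np.set_printoptions(precision=4,suppress=True)
tag=sys.argv[1];z=eval(sys.argv[2])
im=get_image("wrist");cv2.imwrite(f"pics/{tag}.png",im["pixels"])
pickle.dump({k:v for k,v in im.items()},open(f"{tag}.pkl","wb"))
for q,h in z.items():
    for d in spot_point(q,im)[:2]: print(q,np.round(d["xy"],1),round(d["p"],2),atz(ray(im,d["xy"]),h))
E
python3 m2.py d1 '{"strap_hole":.0685,"strap_pin_hole":.0685,"dock_hole":.058,"dock_pin_hole":.058,"pallet":0}'
```

```text
clock: 3.5
tcp_pos: [0.5305, 0.1081, 0.2354]
tcp_rot: [[-0.974, 0.228, 0.001], [0.228, 0.974, 0.001], [-0.001, 0.001, -1.0]]
wrist_force: [0.5, 0.1, -0.6]
finger_gap: 0.0919
strap_hole [216.9 213.1] 0.73 [0.5381 0.0284 0.0685]
strap_pin_hole [254.5 213.1] 0.64 [0.5484 0.0722 0.0685]
dock_hole [212.6 203.3] 0.73 [0.5272 0.0238 0.058 ]
dock_pin_hole [256.6 206.3] 0.79 [0.5432 0.0753 0.058 ]
pallet [420.1 194.5] 0.59 [0.5932 0.2981 0.    ]
```

View pics/d1.png

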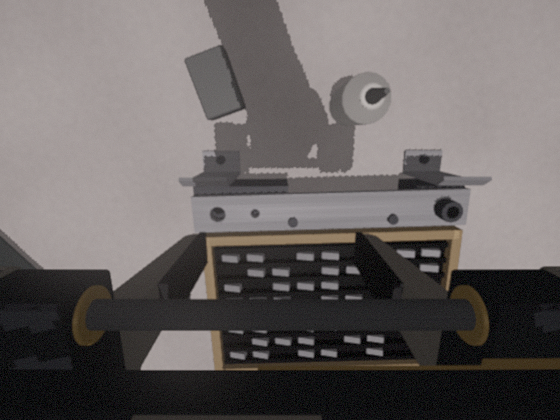

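The wrist view shows the strap hole at (217,213), the pin hole at (255,213) and the pivot bolt head at (451,210). I'll lower the camera over the hole to resolve the misalignment.

```bash
python3 -m handwheel '[0,-9,-25,42,0,0,0, 0,-18,-51,84,0,0,0, 0,-26,-76,125,0,0,0, 0,-26,-76,125,0,0,0]'
python3 m2.py d2 '{"strap_hole":.0685,"strap_pin_hole":.0685,"dock_hole":.058,"dock_pin_hole":.058}'
python3 -c "
import cv2
a=cv2.imread('pics/d2.png')[110:310,180:440];cv2.imwrite('pics/d2c.png',cv2.resize(a,None,fx=3,fy=3,interpolation=cv2.INTER_CUBIC))"
```

```text
clock: 4.3
tcp_pos: [0.5345, 0.0308, 0.1073]
tcp_rot: [[-0.974, 0.227, -0.006], [0.227, 0.974, 0.0], [0.006, -0.001, -1.0]]
wrist_force: [-0.1, 0.2, 0.9]
finger_gap: 0.0918
strap_hole [278.4 235.4] 0.87 [0.5407 0.0275 0.0685]
strap_hole [276.5 217.4] 0.24 [0.5265 0.0294 0.0685]
strap_pin_hole [340.5 232.2] 0.64 [0.5489 0.0739 0.0685]
dock_hole [276.2 221.7] 0.92 [0.5328 0.0275 0.058 ]
dock_pin_hole [335.5 217.5] 0.8 [0.5401 0.0737 0.058 ]
dock_pin_hole [193.2 348.7] 0.23 [ 0.6306 -0.0714  0.058 ]
```

View pics/d2c.png

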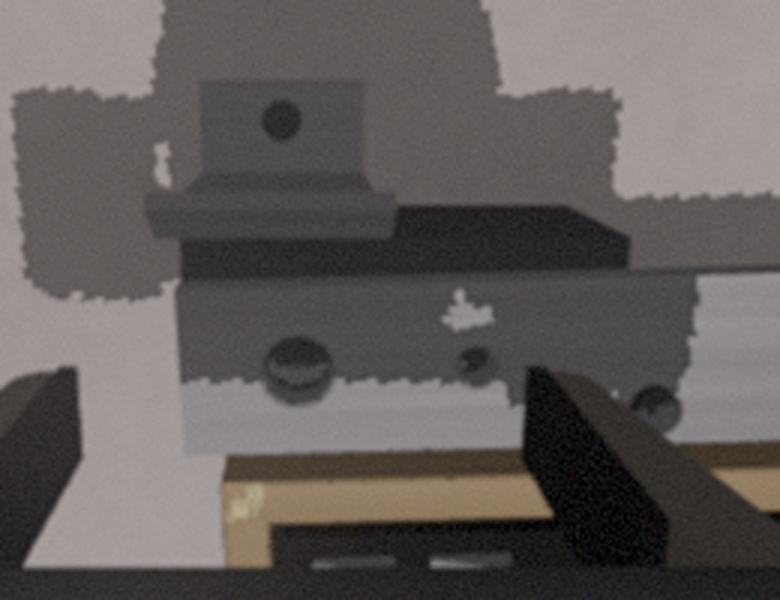

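Crop of the close view: the strap hole is centred at about image (279.3,233.3), the pin hole at about (338.7,232). Inside the hole the dock hole's pallet-side edge shows near row 231.7, so the misalignment is large.

```bash
python3 - <<'E'
from h import *
import pickle
np.set_printoptions(precision=4,suppress=True)
d1=pickle.load(open("d1.pkl","rb"));d2=pickle.load(open("d2.pkl","rb"))
pv=atz(ray(d1,(450.5,209)),.0885);print("pivot",pv)
sh=atz(ray(d2,(279.3,233.3)),.0685);sp=atz(ray(d2,(338.7,232)),.0685)
ed=atz(ray(d2,(279,231.7)),.058)
print("strap hole",sh,"pin",sp,np.linalg.norm((sh-pv)[:2]),np.linalg.norm((sh-sp)[:2]))
print("tri sh",*tri([ray(d1,(217,213.3)),ray(d2,(279.3,233.3))]))
d=ed[:2].copy()
for _ in range(3):
    y=(pv[:2]-d)/np.linalg.norm(pv[:2]-d);x=np.array([y[1],-y[0]]);d=ed[:2]-.009*x
print("dock",d,"y",y,"dist",np.linalg.norm(pv[:2]-d),"offset",(sh[:2]-d)@x,(sh[:2]-d)@y)
print("pin dock",d+.045*y)
a=d2["pixels"][200:260,262:298,0];print(a[18:46,17])
E
```

```text
pivot [0.5893 0.2916 0.0885]
strap hole [0.5392 0.0286 0.0685] pin [0.5484 0.0726 0.0685] 0.2677643737976882 0.044984566656790126
tri sh [0.538  0.0289 0.0711] [0.30489774792528157, 0.3048977479252686]
dock [0.5326 0.0297] y [0.2116 0.9774] dist 0.26799023413030654 offset 0.006671331290865082 0.00030898111826414707
pin dock [0.5421 0.0737]
[ 85  78  79  77  52  41  45  45  37  44  48  48  46  59  57  72  76  78
  71  74  59  49  58  70  70  68  89 111]
```

```bash
python3 -m handwheel '[0,-10,-50,-27,0,0,-0.1, 0,-20,-100,-54,0,0,-0.2, 0,-30,-150,-81,0,0,-0.3, 0,-40,-200,-108,0,0,-0.4, 0,-50,-250,-135,0,0,-0.5]'; python3 -c "
from h import *
print(rel([0.53,-.335,0.24]))"
```

```text
clock: 5.18
tcp_pos: [0.5313, -0.2225, 0.2485]
tcp_rot: [[-0.961, -0.276, 0.006], [-0.276, 0.961, 0.002], [-0.007, 0.001, -1.0]]
wrist_force: [0.8, 0.4, -0.0]
finger_gap: 0.0921
[  32.3 -107.8    8.2]
```

```bash
python3 -m handwheel '[0,16,-54,0,0,0,-0.06, 0,32,-108,0,0,0,-0.12, 0,32,-108,0,0,0,-0.12]'
python3 m2.py r1 '{"rack":0,"drift_grip":0.121,"bolt_head":0.092,"pin_knob":0.1035,"spanner_grip":0}'
```

```text
clock: 5.55
tcp_pos: [0.5292, -0.3399, 0.2497]
tcp_rot: [[-0.924, -0.383, 0.008], [-0.383, 0.924, -0.001], [-0.007, -0.004, -1.0]]
wrist_force: [0.4, 0.8, -0.2]
finger_gap: 0.092
rack [280.8 181.2] 0.72 [ 0.5314 -0.3397  0.    ]
bolt_head [284.1 193.7] 0.97 [ 0.5285 -0.3366  0.092 ]
pin_knob [289.1 246.1] 0.6 [ 0.5814 -0.3083  0.1035]
spanner_grip [219.5 170.4] 0.92 [ 0.5507 -0.4273  0.    ]
```

View pics/r1.png

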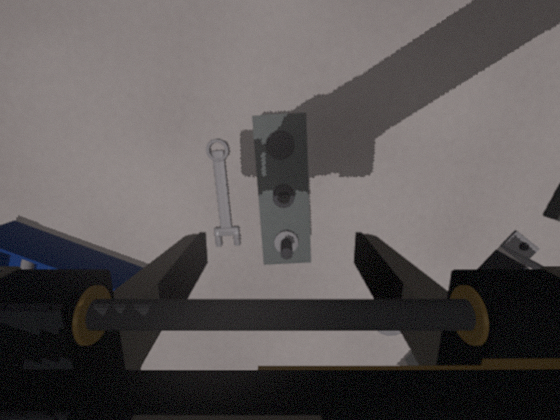

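The wrist view shows the stand, with the drift handle at about (280,146) in shadow, the bolt head at (285,195) and the pin flange at (286,242). The spanner is on its left at (222,195).

```bash
python3 - <<'E'
from h import *
import pickle
np.set_printoptions(precision=4,suppress=True)
im=pickle.load(open("r1.pkl","rb"))
for n,xy,z in[("b",(284.5,196),.102),("flange",(286.3,242),.087),("d",(280,145),.16),("d2",(279,140),.16)]: print(n,atz(ray(im,xy),z))
c=[atz(ray(im,p),.082) for p in((253,114.5),(306,113),(262,263.5),(311,262))]
print(np.mean(c,0),(c[2]+c[3]-c[0]-c[1])/2)
b=.5*(c[2]+c[3]-c[0]-c[1]);u=b/np.linalg.norm(b);m=np.mean(c,0)
for k in(-.06,0,.06):print(m+k*u)
print(rel([.473,-.3625,.2]))
E
```

```text
b [ 0.5288 -0.3361  0.102 ]
flange [ 0.5839 -0.3105  0.087 ]
d [ 0.4764 -0.363   0.16  ]
d2 [ 0.4728 -0.3654  0.16  ]
[ 0.5303 -0.3369  0.082 ] [0.1622 0.0766 0.    ]
[ 0.476  -0.3625  0.082 ]
[ 0.5303 -0.3369  0.082 ]
[ 0.5846 -0.3113  0.082 ]
[65.5 -4.3 48.2]
```

```bash
python3 -m handwheel '[0,31,-2,10,0,0,-0.02, 0,62,-3,20,0,0,-0.05, 0,62,-3,40,0,0,-0.05, 0,62,-3,40,0,0,-0.05]'
python3 m2.py r2 '{"drift_grip":0.121,"bolt_head":0.092,"pin_knob":0.1035}'; python3 -c "
import cv2
a=cv2.imread('pics/r2.png')[100:300,150:410];a=cv2.convertScaleAbs(a,alpha=1.8);cv2.imwrite('pics/r2c.png',cv2.resize(a,None,fx=3,fy=3,interpolation=cv2.INTER_CUBIC))"
```

```text
clock: 6.35
tcp_pos: [0.4754, -0.3583, 0.2073]
tcp_rot: [[-0.899, -0.439, 0.005], [-0.439, 0.899, 0.005], [-0.007, 0.002, -1.0]]
wrist_force: [1.2, 0.0, -0.6]
finger_gap: 0.0919
drift_grip [276.  207.7] 0.75 [ 0.4754 -0.363   0.121 ]
bolt_head [275.2 253.4] 0.88 [ 0.5279 -0.3389  0.092 ]
```

View pics/r2c.png

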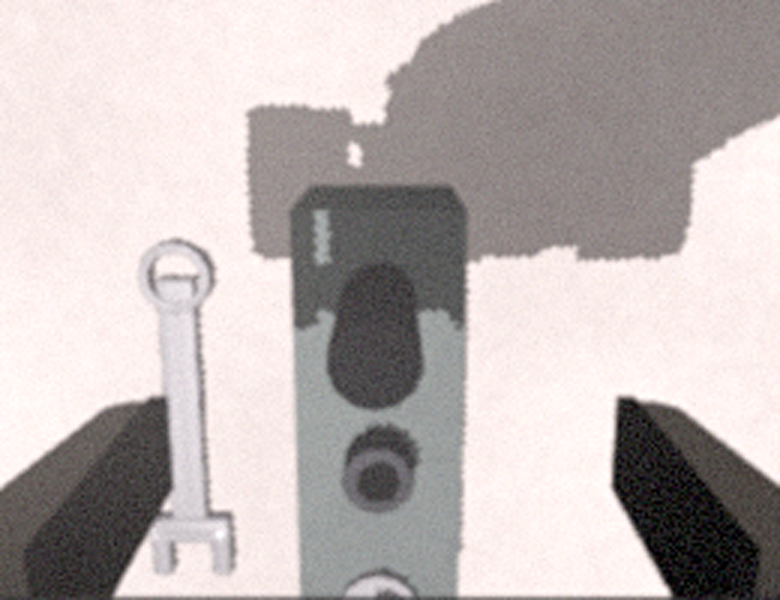

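The enlarged view shows the drift's handle top centred at about (275,220.7) and the bolt head at (276.7,260). Both sit between the open fingers, and the spanner lies well below them.

```bash
python3 - <<'E'
from h import *
import pickle
np.set_printoptions(precision=4,suppress=True)
a=pickle.load(open("r1.pkl","rb"));b=pickle.load(open("r2.pkl","rb"))
print("drift",atz(ray(b,(275,220.7)),.16))
print("bolt",atz(ray(b,(276.7,260)),.102),*tri([ray(a,(284.5,196)),ray(b,(276.7,260))]))
print("drift tri",*tri([ray(a,(280,144)),ray(b,(275,220.7))]))
p=atz(ray(b,(275,220.7)),.16)
print(rel([p[0],p[1],.102]))
E
```

```text
drift [ 0.4756 -0.3632  0.16  ]
bolt [ 0.5298 -0.3362  0.102 ] [ 0.5281 -0.3367  0.1058] [0.21322470355713005, 0.21322470355716952]
drift tri [ 0.4756 -0.3633  0.16  ] [0.03920605400442, 0.03920605400436076]
[  3.5  -2.6 107. ]
```

```bash
python3 -m handwheel '[0,3,-3,35,0,0,0, 0,3,-3,70,0,0,0, 0,3.3,-2.7,106,0,0,0, 0,3.3,-2.7,106,0,0,0, 0,3.3,-2.7,106,0,0,0]' 60; python3 -m handwheel '[255,0,0,0,0,0,0, 255,0,0,0,0,0,0, 255,0,0,0,0,0,0, 255,0,0,0,0,0,0]' 60
```

```text
clock: 7.18
tcp_pos: [0.4769, -0.3638, 0.1046]
tcp_rot: [[-0.898, -0.439, 0.01], [-0.439, 0.899, 0.001], [-0.01, -0.003, -1.0]]
wrist_force: [0.6, -0.9, -0.1]
finger_gap: 0.092
clock: 7.68
tcp_pos: [0.4769, -0.3638, 0.1048]
tcp_rot: [[-0.898, -0.439, 0.01], [-0.439, 0.899, 0.001], [-0.01, -0.004, -1.0]]
wrist_force: [-0.2, 0.7, -0.4]
finger_gap: 0.0538
```

```bash
python3 -m handwheel '[255,0,0,0,0,0,0, 255,0,0,0,0,0,0, 255,0,0,0,0,0,0, 255,0,0,0,0,0,0, 255,0,0,-5,0,0,0]' 60; python3 -m handwheel '[255,0,0,-50,0,0,0, 255,0,0,-100,0,0,0]'; python3 - <<'E'
from h import *
s=arm.read_state();print(rel([.536,.029,.215]))
y=np.array([.2116,.9774]);R=np.array(s["tcp_rot"]);t=R[:2,1];print(np.arctan2(t[0]*y[1]-t[1]*y[0],t@y))
E
```

```text
clock: 8.3
tcp_pos: [0.4763, -0.3634, 0.1092]
tcp_rot: [[-0.898, -0.439, 0.009], [-0.439, 0.899, 0.002], [-0.009, -0.002, -1.0]]
wrist_force: [0.1, -0.7, -3.0]
finger_gap: 0.0251
clock: 8.55
tcp_pos: [0.4749, -0.3633, 0.2098]
tcp_rot: [[-0.899, -0.439, 0.007], [-0.439, 0.899, 0.003], [-0.008, -0.001, -1.0]]
wrist_force: [0.6, 1.2, -2.2]
finger_gap: 0.0252
[-227.1  325.7   -3.8]
-0.6675678563461197
```

```bash
python3 -m handwheel '[255,-28,41,0,0,0,0.08, 255,-56,82,0,0,0,0.16, 255,-84,122,0,0,0,0.25, 255,-112,163,0,0,0,0.33, 255,-140,204,0,0,0,0.42]'; cat > go.py <<'E'
from h import *
import sys
p=[float(v) for v in sys.argv[1:4]]
s=arm.read_state();print("rel",rel(p))
y=np.array([.2116,.9774]);y=y if len(sys.argv)<5 else np.array([-.427,.904]);t=np.array(s["tcp_rot"])[:2,1];print("tool z turn",-np.arctan2(t[0]*y[1]-t[1]*y[0],t@y))
E
python3 go.py .536 .029 .205
```

```text
clock: 9.18
tcp_pos: [0.511, -0.1171, 0.2108]
tcp_rot: [[-0.999, -0.031, 0.007], [-0.031, 1.0, 0.003], [-0.007, 0.002, -1.0]]
wrist_force: [0.9, 0.1, -2.5]
finger_gap: 0.0251
rel [-29.5 145.2   6.4]
tool z turn 0.2444357334793197
```

```bash
python3 -m handwheel '[255,-10,48,2,0,0,0.08, 255,-20,97,4,0,0,0.16, 255,-29,145,6,0,0,0.24, 255,-29.5,145.2,40,0,0,0.244, 255,-29.5,145.2,40,0,0,0.244]'
python3 m2.py e1 '{"strap_hole":.0685,"strap_pin_hole":.0685,"dock_hole":.058,"drift_tip":0.085}'; python3 go.py .536 .029 .16; python3 -c "
import cv2
a=cv2.imread('pics/e1.png')[110:310,150:410];cv2.imwrite('pics/e1c.png',cv2.resize(a,None,fx=3,fy=3,interpolation=cv2.INTER_CUBIC))"
```

```text
clock: 9.8
tcp_pos: [0.5341, 0.0292, 0.1693]
tcp_rot: [[-0.978, 0.21, 0.002], [0.21, 0.978, 0.001], [-0.001, 0.002, -1.0]]
wrist_force: [-0.4, -1.4, -2.6]
finger_gap: 0.0252
strap_hole [279.1 213.1] 0.56 [0.5407 0.0266 0.0685]
strap_pin_hole [327.6 211. ] 0.83 [0.5485 0.0727 0.0685]
dock_hole [281.2 209. ] 0.74 [0.5399 0.0289 0.058 ]
drift_tip [278.  209.7] 0.92 [0.5328 0.0273 0.085 ]
rel [ 1.3  0.4 12.6]
tool z turn -0.00120984246030435
```

View pics/e1c.png

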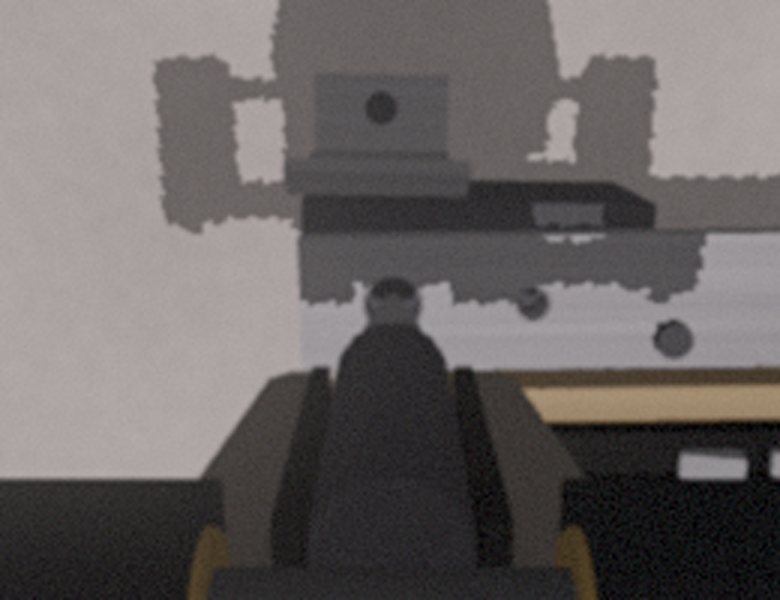

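```bash
python3 -c "
from h import *
import pickle
im=pickle.load(open('e1.pkl','rb'))
s=arm.read_state();p=np.array(s['tcp_pos'])
print('exp tip px',proj(im,[p[0],p[1],p[2]-.0848]),'sh px',proj(im,[.5392,.0286,.0685]),'dock',proj(im,[.5326,.0297,.058]))
a=im['pixels'][190:230,250:310];a=cv2.convertScaleAbs(a,alpha=1.8);cv2.imwrite('pics/e1d.png',cv2.resize(a,None,fx=12,fy=12,interpolation=cv2.INTER_CUBIC))"
```

```text
exp tip px [280.07124783 214.69276307] sh px [280.84517637 211.18825151] dock [280.47758792 201.88320551]
```

View pics/e1d.png

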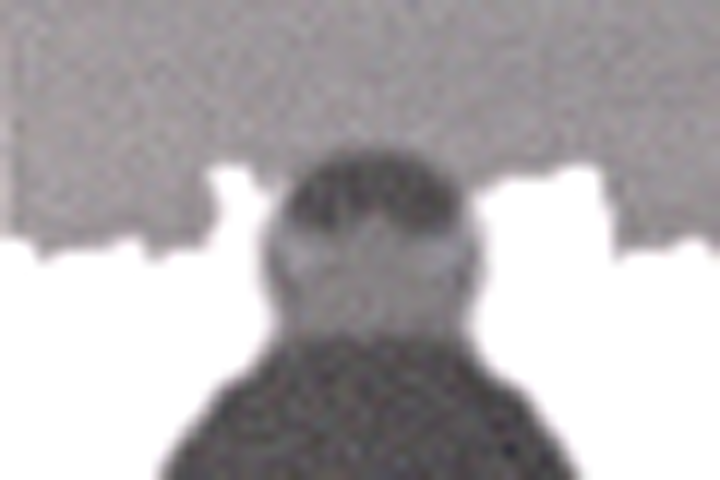

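The zoom shows the drift's tip end at about (281,208) in front of the strap hole, which is centred at (281.2,211). The tip is therefore about 5 mm too far robot-side. I'll correct that, undo the slight tilt, go lower and look again.

```bash
python3 -m handwheel '[255,-5,0,5,0,-0.007,0, 255,-5,0,11,0,-0.007,0, 255,-5,0,11,0,-0.007,0]'
python3 m2.py e2 '{"strap_hole":.0685,"dock_hole":.058,"drift_tip":0.072}';python3 -c "
from h import *
import pickle
im=pickle.load(open('e2.pkl','rb'))
s=arm.read_state();p=np.array(s['tcp_pos'])
print('exp tip px',proj(im,[p[0],p[1],p[2]-.0848]),'sh px',proj(im,[.5392,.0286,.0685]),'dock',proj(im,[.5326,.0297,.058]))
a=im['pixels'][195:240,250:310];a=cv2.convertScaleAbs(a,alpha=2);cv2.imwrite('pics/e2d.png',cv2.resize(a,None,fx=12,fy=12,interpolation=cv2.INTER_CUBIC))"
```

```text
clock: 10.42
tcp_pos: [0.5415, 0.027, 0.161]
tcp_rot: [[-0.977, 0.213, 0.015], [0.213, 0.977, 0.001], [-0.014, 0.004, -1.0]]
wrist_force: [0.3, 0.1, -2.9]
finger_gap: 0.0253
strap_hole [278.9 206.7] 0.57 [0.541  0.026  0.0685]
dock_hole [279.3 192.9] 0.97 [0.5305 0.0287 0.058 ]
drift_tip [279.6 209.9] 0.68 [0.5432 0.0262 0.072 ]
exp tip px [280.54277886 209.9713036 ] sh px [281.23226148 204.31211135] dock [280.79175512 194.75542209]
```

View pics/e2d.png

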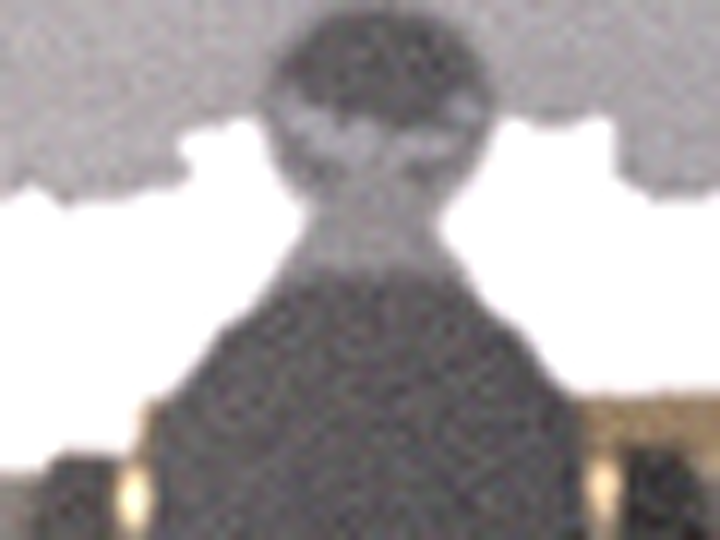

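The tip is now roughly over the strap hole's centre (tip centre about row 208). The dock hole's edge shows at about row 206. I'll shift back about 3.3 mm to the middle of the overlap and descend gently, watching the force.

```bash
python3 -m handwheel '[255,3.3,0,0,0,0.005,0, 255,3.3,0,0,0,0.005,0, 255,3.3,0,7,0,0.005,0, 255,3.3,0,14,0,0.005,0, 255,3.3,0,14,0,0.005,0]'
```

```text
clock: 11.25
tcp_pos: [0.5384, 0.0279, 0.1467]
tcp_rot: [[-0.977, 0.213, 0.009], [0.213, 0.977, 0.002], [-0.009, 0.004, -1.0]]
wrist_force: [0.1, 0.1, -2.7]
finger_gap: 0.0253
```

```bash
python3 -m handwheel '[255,0,0,4,0,0,0, 255,0,0,8,0,0,0, 255,0,0,12,0,0,0, 255,0,0,12,0,0,0]'
```

```text
clock: 11.75
tcp_pos: [0.5379, 0.028, 0.1341]
tcp_rot: [[-0.977, 0.213, 0.008], [0.213, 0.977, 0.002], [-0.007, 0.004, -1.0]]
wrist_force: [-0.5, 0.5, -3.2]
finger_gap: 0.0252
```

```bash
python3 -m handwheel '[255,0.4,0,4,0,0,0, 255,0.8,0,8,0,0,0, 255,1.2,0,12,0,0,0, 255,1.6,0,16,0,0,0, 255,1.6,0,16,0,0,0]'
```

```text
clock: 12.38
tcp_pos: [0.5361, 0.0288, 0.1181]
tcp_rot: [[-0.977, 0.212, 0.007], [0.212, 0.977, 0.002], [-0.007, 0.004, -1.0]]
wrist_force: [-2.3, 1.2, 1.1]
finger_gap: 0.0252
```

```bash
python3 -m handwheel '[255,0.5,0,4,0,0,0, 255,1,0,8,0,0,0, 255,1.5,0,12,0,0,0, 255,1.8,0,14,0,0,0, 255,1.8,0,14,0,0,0]'
```

```text
clock: 13.0
tcp_pos: [0.534, 0.0294, 0.1043]
tcp_rot: [[-0.977, 0.212, 0.006], [0.212, 0.977, 0.003], [-0.006, 0.004, -1.0]]
wrist_force: [-4.5, 1.4, 4.1]
finger_gap: 0.0254
```

```bash
python3 -m handwheel '[255,0.7,0,3,0,-0.002,0, 255,0.9,0,6,0,-0.003,0, 255,0.9,0,9,0,-0.003,0, 255,0.9,0,9,0,-0.003,0]'
```

```text
clock: 13.5
tcp_pos: [0.5331, 0.0296, 0.0949]
tcp_rot: [[-0.977, 0.212, 0.009], [0.212, 0.977, 0.002], [-0.008, 0.004, -1.0]]
wrist_force: [-1.4, 0.4, -0.2]
finger_gap: 0.0249
```

Low forces. The last 3.6 mm, with a little over-travel to seat the shoulder.

```bash
python3 -m handwheel '[255,0.2,0,2,0,0,0, 255,0.2,0,4,0,0,0, 255,0.2,0,6,0,0,0, 255,0.2,0,6,0,0,0]'
```

```text
clock: 14.0
tcp_pos: [0.5334, 0.0296, 0.091]
tcp_rot: [[-0.977, 0.212, 0.01], [0.212, 0.977, 0.003], [-0.009, 0.005, -1.0]]
wrist_force: [-8.9, 0.3, 22.0]
finger_gap: 0.025
```

```bash
python3 -m handwheel '[255,0.3,0,-10,0,0,0, 255,0.3,0,-30,0,0,0, 255,0.3,0,-60,0,0,0, 255,0,0,-100,0,0,0, 255,0,0,-118,0,0,0]'; python3 go.py .4765 -.3637 .205 r
python3 m2.py f1 '{"strap_hole":.0685,"strap_pin_hole":.0685,"dock_hole":.058,"dock_pin_hole":0.058}'
```

```text
clock: 14.62
tcp_pos: [0.5342, 0.029, 0.2112]
tcp_rot: [[-0.977, 0.213, 0.015], [0.213, 0.977, 0.003], [-0.014, 0.006, -1.0]]
wrist_force: [-0.1, 0.8, -2.3]
finger_gap: 0.0252
rel [ -27.2 -396.     4.3]
tool z turn -0.6557226000498586
strap_hole [279.  196.1] 0.82 [0.5353 0.028  0.0685]
strap_hole [277.3  55.8] 0.17 [0.3981 0.0564 0.0685]
strap_pin_hole [318.4 193.8] 0.9 [0.542  0.0707 0.0685]
dock_hole [279.  187.9] 0.74 [0.5284 0.0295 0.058 ]
dock_pin_hole [322.4 192.1] 0.96 [0.5437 0.0764 0.058 ]
```

```bash
python3 -m handwheel '[255,-3,-50,0,0,0,-0.08, 255,-7,-100,0,0,0,-0.16, 255,-10,-150,0,0,0,-0.25, 255,-14,-200,0,0,0,-0.33, 255,-17,-250,0,0,0,-0.41]'; python3 go.py .4765 -.3637 .205 r
```

```text
clock: 15.5
tcp_pos: [0.4945, -0.2202, 0.2056]
tcp_rot: [[-0.98, -0.197, 0.007], [-0.197, 0.98, 0.002], [-0.007, 0.001, -1.0]]
wrist_force: [0.3, -0.4, -2.9]
finger_gap: 0.0249
rel [ 4.600e+01 -1.372e+02  1.000e-01]
tool z turn -0.2426196624257613
```

```bash
python3 -m handwheel '[255,15,-46,0,0,0,-0.08, 255,31,-92,0,0,0,-0.16, 255,46,-137,0,0,0,-0.24, 255,46,-137,0,0,0,-0.24, 255,46,-137,0,0,0,-0.24]'; python3 go.py .4765 -.3637 .145 r; python3 -c "
from h import *
print(np.array(arm.read_state()['tcp_rot'])[2])"
```

```text
clock: 16.12
tcp_pos: [0.4761, -0.3627, 0.2036]
tcp_rot: [[-0.906, -0.424, 0.005], [-0.424, 0.906, 0.004], [-0.006, 0.002, -1.0]]
wrist_force: [0.3, 0.0, -3.5]
finger_gap: 0.0251
rel [ 0.4 -1.2 58.6]
tool z turn -0.0030835063505486086
[-0.00615591  0.00180135 -0.99997943]
```

```bash
python3 -m handwheel '[255,0.3,-0.9,0,0.005,-0.003,0, 255,0.3,-0.9,25,0.005,-0.003,0, 255,0.3,-0.9,50,0.005,-0.003,0, 255,0.3,-0.9,65,0.005,-0.003,0, 255,0.3,-0.9,65,0.005,-0.003,0]'; python3 go.py .4764 -.3635 .1048 r
```

```text
clock: 16.75
tcp_pos: [0.4762, -0.3622, 0.1376]
tcp_rot: [[-0.905, -0.425, 0.008], [-0.425, 0.905, 0.002], [-0.008, -0.001, -1.0]]
wrist_force: [0.5, -0.5, -2.5]
finger_gap: 0.0248
rel [ 0.7 -1.2 32.8]
tool z turn -0.001978285517234362
```

```bash
python3 -m handwheel '[255,0.7,-1.3,0,0,0,0, 255,0.7,-1.3,10,0,0,0, 255,0.7,-1.3,20,0,0,0, 255,0.7,-1.3,30,0,0,0, 255,0.7,-1.3,31,0,0,0]'; python3 go.py .4764 -.3635 .1048 r
```

```text
clock: 17.38
tcp_pos: [0.4758, -0.3632, 0.1054]
tcp_rot: [[-0.905, -0.425, 0.006], [-0.425, 0.905, 0.003], [-0.007, 0.0, -1.0]]
wrist_force: [-0.2, 0.0, -3.4]
finger_gap: 0.0246
rel [-0.4 -0.5  0.6]
tool z turn -0.0020521449027752063
```

```bash
python3 -m handwheel '[60,0,0,0.5,0,0,0, 60,0,0,0.5,0,0,0, 60,0,0,0,0,0,0, 60,0,0,0,0,0,0, 60,0,0,-30,0,0,0]' 40; python3 -m handwheel '[60,0,0,-50,0,0,0, 60,0,0,-70,0,0,0, 60,-30,0,-70,0,0,0, 60,-60,0,-70,0,0,0, 60,-60,0,-70,0,0,0]'
python3 m2.py g1 '{"drift_grip":0.121,"bolt_head":0.092,"pin_knob":0.1035}'; python3 go.py .5295 -.3364 .15 r;  python3 -c "
import cv2
a=cv2.imread('pics/g1.png')[100:300,150:410];a=cv2.convertScaleAbs(a,alpha=1.8);cv2.imwrite('pics/g1c.png',cv2.resize(a,None,fx=3,fy=3,interpolation=cv2.INTER_CUBIC))"
```

```text
clock: 18.0
tcp_pos: [0.4743, -0.3622, 0.1339]
tcp_rot: [[-0.905, -0.425, 0.002], [-0.425, 0.905, 0.006], [-0.004, 0.004, -1.0]]
wrist_force: [0.9, -0.5, 0.2]
finger_gap: 0.0701
clock: 18.62
tcp_pos: [0.5306, -0.3351, 0.204]
tcp_rot: [[-0.903, -0.429, 0.003], [-0.429, 0.903, 0.006], [-0.006, 0.004, -1.0]]
wrist_force: [0.1, -0.0, 0.4]
finger_gap: 0.0704
bolt_head [278.7 201.9] 0.68 [ 0.5302 -0.337   0.092 ]
pin_knob [280.1 261.9] 0.97 [ 0.5834 -0.3103  0.1035]
rel [-2.5  0.3 54.1]
tool z turn -0.003715811052587128
```

View pics/g1c.png

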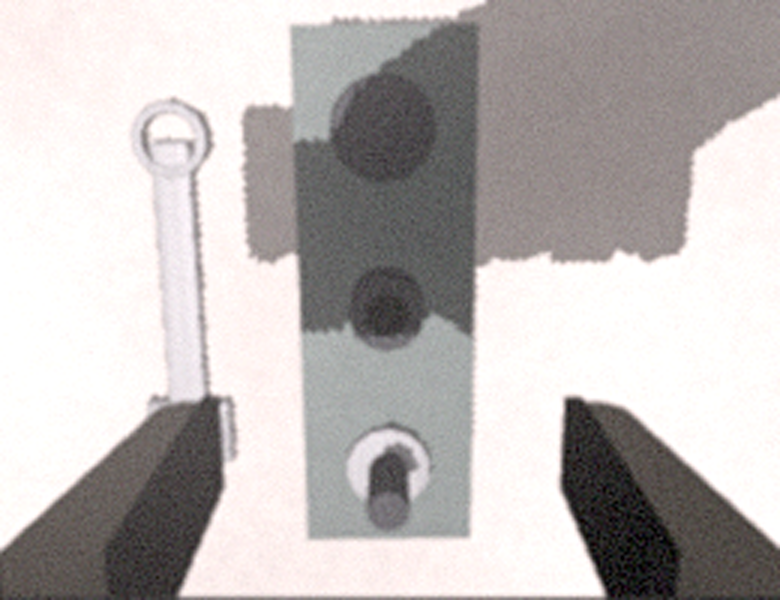

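The view shows the drift standing back in its pocket, the bolt head top at about (279,201) and the pin flange at about (279.7,256).

```bash
python3 - <<'E'
from h import *
import pickle
b=pickle.load(open("g1.pkl","rb"));a=pickle.load(open("r2.pkl","rb"));a1=pickle.load(open("r1.pkl","rb"))
p=atz(ray(b,(279,201.5)),.102);print(p,tri([ray(a,(276.7,260)),ray(b,(279,201.5)),ray(a1,(284.5,196))]))
print("pin",atz(ray(b,(279.7,256)),.087),atz(ray(b,(279.3,270)),.12))
print(rel([p[0],p[1],.085]))
E
```

```text
[ 0.52748064 -0.33793296  0.102     ] (array([ 0.52656518, -0.33772946,  0.10942523]), [0.12380840666078154, 1.1976387415950531, 1.0807624818055748])
pin [ 0.58445351 -0.31014082  0.087     ] [ 0.58424187 -0.31077636  0.12      ]
[  0.2  -0.5 119.1]
```

```bash
python3 -m handwheel '[60,1.6,-1,40,0,0,0, 60,1.6,-1,80,0,0,0, 60,1.6,-1,117,0,0,0, 60,1.6,-1,118,0,0,0, 200,1.6,-1,118,0,0,0]' 40; python3 -m handwheel '[255,0,0,0,0,0,0, 255,0,0,0,0,0,0, 255,0,0,0,0,0,0, 255,0,0,0,0,0,0, 255,0,0,0,0,0,0]'
```

```text
clock: 19.45
tcp_pos: [0.5266, -0.3401, 0.0874]
tcp_rot: [[-0.906, -0.423, 0.003], [-0.423, 0.906, 0.004], [-0.004, 0.003, -1.0]]
wrist_force: [0.1, -0.1, -0.1]
finger_gap: 0.0621
clock: 20.08
tcp_pos: [0.5266, -0.3397, 0.0878]
tcp_rot: [[-0.906, -0.423, 0.003], [-0.423, 0.906, 0.005], [-0.004, 0.003, -1.0]]
wrist_force: [-1.8, 1.6, 4.5]
finger_gap: 0.0237
```

```bash
python3 -m handwheel '[255,0,0,-5,0,0,0, 255,0,0,-40,0,0,0, 255,0,0,-85,0,0,0, 255,0,0,-95,0,0,0]'; python3 go.py .533 .03 .185
```

```text
clock: 20.58
tcp_pos: [0.5277, -0.3415, 0.1858]
tcp_rot: [[-0.906, -0.423, 0.007], [-0.423, 0.906, 0.002], [-0.007, -0.001, -1.0]]
wrist_force: [-0.9, -0.5, -1.3]
finger_gap: 0.0234
rel [-161.8  334.4    1.5]
tool z turn 0.6496789251656265
```

```bash
python3 -m handwheel '[255,-22,45,0,0,0,0.09, 255,-44,90,0,0,0,0.18, 255,-66,135,0,0,0,0.27, 255,-88,180,0,0,0,0.36, 255,-110,225,0,0,0,0.44]'; python3 go.py .533 .03 .185
```

```text
clock: 21.2
tcp_pos: [0.5315, -0.0894, 0.1852]
tcp_rot: [[-1.0, 0.006, 0.006], [0.006, 1.0, 0.002], [-0.006, 0.002, -1.0]]
wrist_force: [1.4, 0.7, -1.6]
finger_gap: 0.0239
rel [ -0.8 119.4   0.4]
tool z turn 0.206925297318402
```

```bash
python3 -m handwheel '[255,0,40,0,0,0,0.07, 255,-0.5,80,0,0,0,0.14, 255,-0.8,119,0,0,0,0.207, 255,-0.8,119.4,50,0,0,0.207, 255,-0.8,119.4,50,0,0,0.207]'
python3 m2.py k1 '{"strap_hole":.0685,"strap_pin_hole":.0685,"dock_hole":.058}';python3 -c "
from h import *
import pickle
im=pickle.load(open('k1.pkl','rb'))
s=arm.read_state();p=np.array(s['tcp_pos']);print(np.array(s['tcp_rot'])[2])
print(p,'exp tip px',proj(im,[p[0],p[1],p[2]-.0508]),'dock px top',proj(im,[.5326,.0297,.0685]))
a=im['pixels'][170:270,220:340];a=cv2.convertScaleAbs(a,alpha=2);cv2.imwrite('pics/k1d.png',cv2.resize(a,None,fx=6,fy=6,interpolation=cv2.INTER_CUBIC))"
```

```text
clock: 21.82
tcp_pos: [0.5297, 0.0301, 0.1318]
tcp_rot: [[-0.978, 0.211, -0.003], [0.211, 0.978, 0.0], [0.003, -0.001, -1.0]]
wrist_force: [-0.9, -0.7, -0.8]
finger_gap: 0.024
strap_hole [281.5 224.9] 0.86 [0.5361 0.0294 0.0685]
strap_pin_hole [335.  220.1] 0.64 [0.5415 0.074  0.0685]
dock_hole [280.4 216.8] 0.92 [0.532  0.0294 0.058 ]
[-0.00729686  0.00365285 -0.99996671]
[0.5343425  0.0292896  0.13674015] exp tip px [281.00224101 229.64621043] dock px top [280.97339322 220.90002886]
```

View pics/k1d.png

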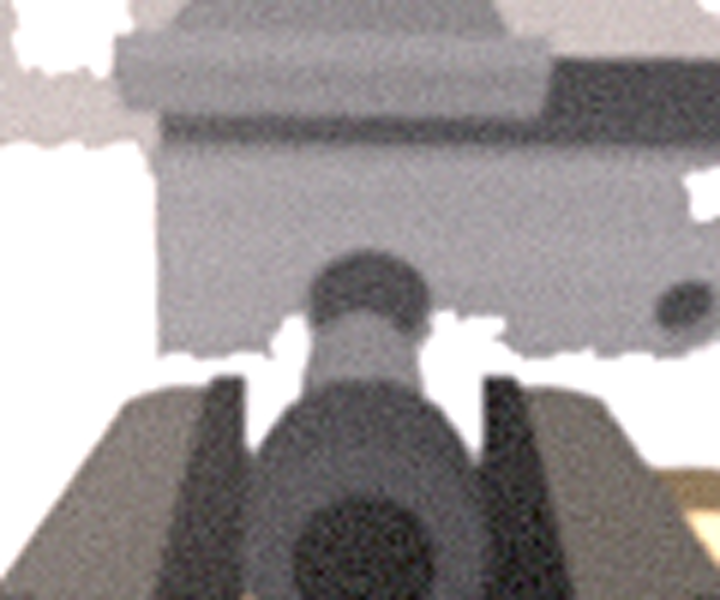

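The zoom shows the strap hole centred at about (281.7,222) and the bolt's tip upper edge at about (280.8,221.7), tip centre about row 227.5. The holes now look concentric.

```bash
python3 - <<'E'
from h import *
import pickle
im=pickle.load(open('k1.pkl','rb'))
c=-cv2.Rodrigues(im['rvec'])[0].T@np.array(im['tvec']).ravel();print('cam',c)
s=arm.read_state();R=np.array(s['tcp_rot']);print('cam from state now',s['tcp_pos']+R@[.069,0,-.171])
h=atz(ray(im,(281.7,222)),.0685);print('hole',h)
for z in(.080,.083,.086): t=atz(ray(im,(280.8,227.5)),z);print(t, R.T@(h-t)*1e3)
print(s['tcp_pos'],s['clock'])
E
```

```text
cam [0.46225576 0.04407249 0.30275771]
cam from state now [0.46557731 0.04365023 0.30723097]
hole [0.53367006 0.03009231 0.0685    ]
[0.53451446 0.02910728 0.08      ] [ 1.11882437  0.74045742 11.49492359]
[0.53354131 0.02930882 0.083     ] [ 0.14699781  0.73995697 14.50211316]
[0.53256817 0.02951037 0.086     ] [-0.82482875  0.73945652 17.50930274]
[0.5343425  0.0292896  0.13674015] 22.025
```

```bash
python3 -m handwheel '[255,5.5,0.5,0,0,0,0, 255,5.5,0.5,0,0,0,0, 255,5.5,0.5,4,0,0,0, 255,5.5,0.5,4,0,0,0]'; python3 go.py .529 .031 .108
```

```text
clock: 22.52
tcp_pos: [0.5289, 0.0309, 0.1324]
tcp_rot: [[-0.977, 0.213, 0.007], [0.213, 0.977, 0.002], [-0.007, 0.003, -1.0]]
wrist_force: [-0.4, 0.1, -1.5]
finger_gap: 0.0237
rel [ 0.1  0.  24.4]
tool z turn -0.0015314101081926174
```

```bash
python3 -m handwheel '[255,0,0,6,0,0,0, 255,0,0,12,0,0,0, 255,0,0,18,0,0,0, 255,0,0,24,0,0,0, 255,0,0,24,0,0,0]'; python3 go.py .529 .031 .0743
```

```text
clock: 23.15
tcp_pos: [0.5286, 0.0309, 0.1078]
tcp_rot: [[-0.977, 0.213, 0.006], [0.213, 0.977, 0.002], [-0.006, 0.003, -1.0]]
wrist_force: [-0.4, -0.2, -1.4]
finger_gap: 0.0235
rel [-0.1  0.1 33.5]
tool z turn -0.0015650170693794314
```

No contact. Continuing down.

```bash
python3 -m handwheel '[255,0,0,8,0,0,0, 255,0,0,16,0,0,0, 255,0,0,24,0,0,0, 255,0,0,30,0,0,0, 255,0,0,30,0,0,0]'; python3 go.py .529 .031 .0743
```

```text
clock: 23.78
tcp_pos: [0.5284, 0.0309, 0.0772]
tcp_rot: [[-0.977, 0.213, 0.005], [0.213, 0.977, 0.001], [-0.005, 0.002, -1.0]]
wrist_force: [0.3, -0.1, -1.7]
finger_gap: 0.0238
rel [-0.5  0.2  2.9]
tool z turn -0.0016538266966802685
```

```bash
python3 -m handwheel '[255,0,0,2,0,0,0, 255,0,0,3.5,0,0,0, 255,0,0,4.5,0,0,0, 255,0,0,4.5,0,0,0]'
```

```text
clock: 24.28
tcp_pos: [0.5288, 0.0308, 0.0741]
tcp_rot: [[-0.977, 0.213, 0.006], [0.213, 0.977, 0.002], [-0.005, 0.003, -1.0]]
wrist_force: [-4.4, -0.3, 10.9]
finger_gap: 0.0238
```

```bash
python3 -m handwheel '[100,0,0,-0.5,0,0,0, 100,0,0,-0.5,0,0,0, 100,0,0,-0.5,0,0,0, 100,0,0,-0.5,0,0,0, 100,0,0,-20,0,0,0]'; python3 -m handwheel '[100,0,0,-45,0,0,0, 100,0,0,-100,0,0,0, 100,0,0,-120,0,0,0, 100,0,0,-120,0,0,0]'
python3 m2.py k2 '{"strap_hole":.0685,"strap_pin_hole":.0685,"dock_pin_hole":.058,"bolt_head":.0785}'; python3 go.py .584 -.311 .21 r; python3 -c "
from h import *
import pickle
im=pickle.load(open('k2.pkl','rb'))
a=im['pixels'][130:270,200:400];a=cv2.convertScaleAbs(a,alpha=1.5);cv2.imwrite('pics/k2d.png',cv2.resize(a,None,fx=4,fy=4,interpolation=cv2.INTER_CUBIC))"
```

```text
clock: 24.9
tcp_pos: [0.5275, 0.0307, 0.0931]
tcp_rot: [[-0.977, 0.213, 0.002], [0.213, 0.977, 0.001], [-0.002, 0.002, -1.0]]
wrist_force: [-0.4, -0.3, -0.2]
finger_gap: 0.0557
clock: 25.4
tcp_pos: [0.5281, 0.0307, 0.2145]
tcp_rot: [[-0.977, 0.213, 0.006], [0.213, 0.977, 0.002], [-0.005, 0.003, -1.0]]
wrist_force: [-0.5, -0.4, -0.0]
finger_gap: 0.0558
strap_hole [483.6 189.1] 0.66 [0.5696 0.2526 0.0685]
strap_hole [278.  201.6] 0.65 [0.5346 0.027  0.0685]
strap_pin_hole [322.3 200.5] 0.75 [0.544  0.0755 0.0685]
dock_pin_hole [323.2 198. ] 0.77 [0.5441 0.078  0.058 ]
dock_pin_hole [277.1 197.3] 0.68 [0.5319 0.0265 0.058 ]
bolt_head [280.5 201.4] 0.58 [0.5326 0.0302 0.0785]
rel [-129.2 -321.2    1.3]
tool z turn -0.6562341121150788
```

View pics/k2d.png

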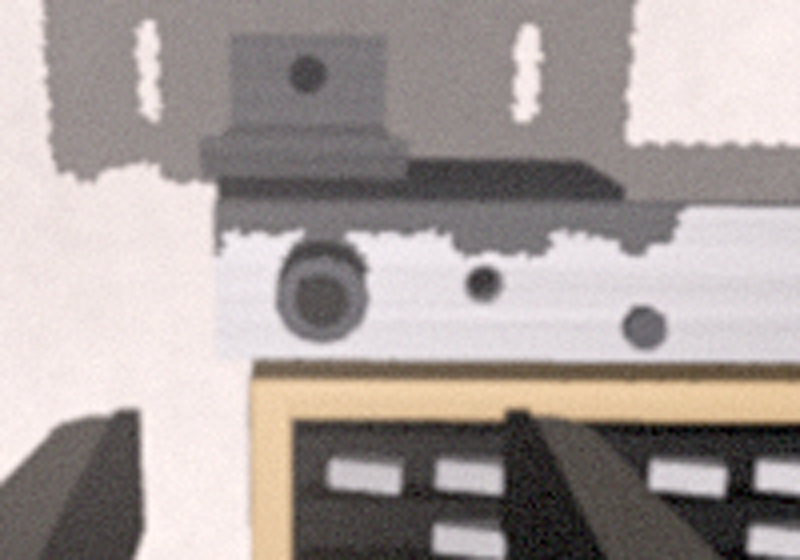

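The view shows the bolt head flat at about (280,204) and the pin hole clear at about (321,200.7). I have now viewed 12 pictures, so from here I check by numbers.

```bash
python3 -m handwheel '[60,-18,-46,0,0,0,-0.09, 60,-37,-92,0,0,0,-0.19, 60,-55,-138,0,0,0,-0.28, 60,-74,-184,0,0,0,-0.37, 60,-92,-230,0,0,0,-0.46]'; python3 go.py .584 -.311 .185 r; python3 - <<'E'
from h import *
import pickle
im=pickle.load(open('k2.pkl','rb'));d2=pickle.load(open('d2.pkl','rb'))
print(atz(ray(im,(321,200.75)),.0685),atz(ray(im,(280.2,203.5)),.0885))
E
```

```text
clock: 26.28
tcp_pos: [0.5669, -0.2152, 0.2101]
tcp_rot: [[-0.969, -0.246, -0.002], [-0.246, 0.969, 0.001], [0.002, 0.002, -1.0]]
wrist_force: [0.4, 0.4, -0.3]
finger_gap: 0.0703
rel [  6.9 -97.1  24.9]
tool z turn -0.1930141240631656
[0.54392458 0.07400814 0.0685    ] [0.5323136  0.02992384 0.0885    ]
```

```bash
python3 -m handwheel '[60,3.5,-49,8,0,0,-0.1, 60,7,-97,16,0,0,-0.19, 60,7,-97,25,0,0,-0.19, 60,7,-97,25,0,0,-0.19, 60,7,-97,25,0,0,-0.19]'; python3 m2.py p1 '{"pin_knob":0.1035,"bolt_head":0.092,"drift_grip":0.121}'; python3 - <<'E'
from h import *
import pickle
im=pickle.load(open('p1.pkl','rb'))
g=cv2.cvtColor(im['pixels'],cv2.COLOR_BGR2GRAY)
p=proj(im,[.5844,-.3102,.087]);print('flange exp',p)
x,y=int(p[0]),int(p[1]);print(g[y-26:y+28:2,x-26:x+28:2])
t=trace('pin_knob',im)
if t: m=t[0]['pixels'];v,u=np.where(m);print(t[0]['p'],m.sum(),u.min(),u.max(),v.min(),v.max()); [print(r,np.where(m[r])[0][[0,-1]]) for r in range(v.min(),v.max()+1,3)]
s=arm.read_state();print(s['tcp_pos'])
E
python3 go.py .5844 -.3102 .103 r
```

```text
clock: 26.9
tcp_pos: [0.5843, -0.309, 0.1847]
tcp_rot: [[-0.905, -0.426, -0.002], [-0.426, 0.905, 0.002], [0.001, 0.003, -1.0]]
wrist_force: [-0.6, -0.5, -0.2]
finger_gap: 0.0704
drift_grip [276.8  55.7] 0.55 [ 0.4737 -0.3642  0.121 ]
flange exp [279.30949452 207.02908934]
[[ 61  58  54  57  57  54  51  57  54  53  54  55  50  53  58  55  59  58
   55  56  53  51  55  51  54  56  56]
 [ 59  57  54  62  58  54  55  55  57  58  56  55  51  57  51  56  55  52
   55  53  51  53  52  53  59  52  55]
 [ 55  54  57  55  57  57  50  52  54  58  62  55  47  58  51  53  53  51
   58  48  56  55  59  58  53  52  56]
 [ 57  58  59  55  61  57  57  58  55  58  53  57  56  52  51  53  56  51
   55  55  53  57  57  53  53  53  51]
 [ 58  56  51  54  56  55  54  54  54  53  53  57  55  56  52  53  53  55
   55  53  50  50  56  51  57  48  51]
 [ 59  52  55  58  59  59  59  60  57  53  55  59  63  61  61  59  52  53
   54  52  56  58  57  56  54  55  59]
 [ 59  56  60  56  55  59  54  55  53  63  69  74  71  70  71  67  70  56
   53  59  52  52  51  54  55  58  54]
 [ 56  58  65  57  58  57  56  61  
[... 1797 characters left out ...]
7  99  94  99  98  94  97  98  98  98 100  99  98
   99  99  94  96  94  94  96  97  97]
 [100  97  98  97 100  95  96  95  99  98  97  95  96  94  94  95  94 100
   99  95 100  96  97  97  96  95  98]
 [102  95  98  99 101 100  96  97  99  96  99  97  93  95  92  94  93  97
   94  98  93  96  97  95  97  97  95]
 [100  96  93  95  94  94  96  93  94  98  96  92  95  94  95  94  94  90
   95  92  92  95  91  89  90 100  96]]
0.7 811 264 295 191 223
191 [276 283]
194 [270 289]
197 [267 292]
200 [265 294]
203 [264 295]
206 [264 295]
209 [265 294]
212 [265 293]
215 [267 292]
218 [269 289]
221 [272 285]
[ 0.58430113 -0.31021189  0.18548174]
rel [-0.2 -0.2 82.5]
tool z turn -0.0019380337963097894
```

```bash
python3 -m handwheel '[100,0,0,30,0,0,0, 100,0,0,60,0,0,0, 100,0,0,82,0,0,0, 130,0,0,82,0,0,0, 130,0,0,82,0,0,0]' 25; python3 go.py .5844 -.3102 .103 r
```

```text
clock: 27.78
tcp_pos: [0.5849, -0.3104, 0.1047]
tcp_rot: [[-0.905, -0.425, 0.0], [-0.425, 0.905, 0.0], [-0.0, 0.0, -1.0]]
wrist_force: [0.5, -0.2, 0.2]
finger_gap: 0.045
rel [0.3 0.4 1.7]
tool z turn -0.001778486841426806
```

```bash
python3 -m handwheel '[255,0,0.2,0.5,0,0,0, 255,0,0.2,0.5,0,0,0, 255,0,0.2,0.5,0,0,0, 255,0,0.2,0.5,0,0,0, 255,0,0.2,0.5,0,0,0]' 30; python3 -m handwheel '[255,0,0,0,0,0,0, 255,0,0,-3,0,0,0, 255,0,0,-40,0,0,0, 255,0,0,-80,0,0,0]';  python3 go.py .543 .074 .185
```

```text
clock: 28.4
tcp_pos: [0.5849, -0.3102, 0.1045]
tcp_rot: [[-0.905, -0.426, 0.0], [-0.426, 0.905, 0.0], [-0.001, 0.0, -1.0]]
wrist_force: [-0.7, 1.2, 2.6]
finger_gap: 0.0128
clock: 28.9
tcp_pos: [0.5843, -0.31, 0.1845]
tcp_rot: [[-0.905, -0.425, -0.002], [-0.425, 0.905, 0.001], [0.001, 0.001, -1.0]]
wrist_force: [-0.3, 0.4, -0.7]
finger_gap: 0.0129
rel [-1.260e+02  3.651e+02 -1.000e-01]
tool z turn 0.6526670036114384
```

```bash
python3 -m handwheel '[255,-16,46,0,0,0,0.08, 255,-32,91,0,0,0,0.16, 255,-47,137,0,0,0,0.25, 255,-63,183,0,0,0,0.33, 255,-79,228,0,0,0,0.41]'; python3 go.py .543 .074 .185
```

```text
clock: 29.52
tcp_pos: [0.5584, -0.0685, 0.1848]
tcp_rot: [[-1.0, -0.027, -0.001], [-0.027, 1.0, 0.001], [0.001, 0.001, -1.0]]
wrist_force: [0.2, 0.2, -0.7]
finger_gap: 0.0129
rel [ 11.6 142.9  -0. ]
tool z turn 0.23997889078821805
```

```bash
python3 -m handwheel '[255,4,48,0,0,0,0.08, 255,8,96,0,0,0,0.16, 255,11.6,143,0,0,0,0.24, 255,11.6,143,0,0,0,0.24, 255,11.6,143,0,0,0,0.24]'; python3 go.py .543 .074 .14; python3 -m handwheel '[255,0,0,20,0,0,0, 255,0,0,40,0,0,0, 255,0,0,40,0,0,0, 255,0,0,40,0,0,0]'; python3 go.py .543 .074 .091
python3 m2.py q1 '{"strap_pin_hole":.0685,"dock_pin_hole":.058,"pin_knob":0.128,"bolt_head":0.0785}'; python3 - <<'E'
from h import *
import pickle
im=pickle.load(open('q1.pkl','rb'))
g=cv2.cvtColor(im['pixels'],cv2.COLOR_BGR2GRAY)
p=np.array(arm.read_state()['tcp_pos']);print(p)
print('tip exp',proj(im,[p[0],p[1],p[2]-.0625]),'flange bottom',proj(im,[p[0],p[1],p[2]-.0225]))
q=proj(im,[.543,.074,.0685]);print('hole exp',q)
x,y=int(q[0]),int(q[1]);print(x-20,y-22);print(g[y-22:y+20,x-20:x+21:1][:, ::2])
E
```

```text
clock: 30.15
tcp_pos: [0.543, 0.0735, 0.185]
tcp_rot: [[-0.977, 0.211, -0.001], [0.211, 0.977, 0.0], [0.001, 0.0, -1.0]]
wrist_force: [-0.1, 0.5, -0.3]
finger_gap: 0.013
rel [ 0.1  0.5 45. ]
tool z turn 0.00027108154402920255
clock: 30.65
tcp_pos: [0.5436, 0.0724, 0.1457]
tcp_rot: [[-0.977, 0.213, -0.0], [0.213, 0.977, 0.0], [0.0, 0.0, -1.0]]
wrist_force: [-0.1, 0.5, -0.4]
finger_gap: 0.0123
rel [ 0.9  1.4 54.7]
tool z turn -0.0013724740602848195
strap_pin_hole [281.2 208.8] 0.56 [0.5401 0.0738 0.0685]
pin_knob [282.2 241.7] 0.83 [0.5476 0.0725 0.128 ]
[0.54337486 0.07349277 0.14563782]
tip exp [281.81609348 217.11116806] flange bottom [282.20369401 233.3244906 ]
hole exp [282.17645946 211.87792767]
262 189
[[ 89  86  84  81  86  79  85  84  85  85  85  83  86  83  83  86  84  87
   82  85  84]
 [ 85  86  86  83  79  82  85  83  86  83  85  81  87  86  82  83  88  83
   84  81  89]
 [ 84  87  81  82  86  84  83  85  82  84  79  84  84  82  87  86  83  86
   84  87  83]
 [ 83  83  81  85  84  76  83  80  83  86  87  81  86  82  84  81  81  85
   80  87  83]
 [ 84  85  86  85  80  84  
[... 2655 characters left out ...]
4  85  84  82  82  80  81  79  79  81  78  81  80  83  84  77
  124 155 156]
 [108  83  81  80  86  81  88  87  82  81  84  78  82  81  80  86  84  82
  109 152 151]
 [ 92  85  82  81  80  81  81  79  84  83  81  82  83  80  78  86  79  77
   89 143 145]
 [ 85  83  82  83  83  86  85  84  83  75  79  76  83  77  85  81  81  83
   80 129 147]
 [ 83  81  83  80  84  85  81  78  73  55  68  72  80  80  78  80  81  81
   79 113 145]
 [ 83  85  80  86  82  86  79  56  45  36  45  57  74  83  81  85  84  80
   77 105 145]
 [ 82  82  85  83  79  86  60  38  39  43  36  44  56  80  81  84  84  84
   76  91 143]
 [ 83  85  80  82  87  70  47  40  44  38  43  42  49  69  83  81  83  80
   81  84 140]]
```

```bash
python3 -m handwheel '[255,0.4,0.5,0,0,0,0, 255,0.4,0.5,5,0,0,0, 255,0.4,0.5,10,0,0,0, 255,0.4,0.5,15,0,0,0, 255,0.4,0.5,20,0,0,0]'; python3 go.py .543 .074 .091
```

```text
clock: 31.52
tcp_pos: [0.543, 0.0741, 0.1251]
tcp_rot: [[-0.977, 0.211, -0.0], [0.211, 0.977, 0.001], [0.001, 0.0, -1.0]]
wrist_force: [0.0, -0.4, -0.5]
finger_gap: 0.0131
rel [-0.  -0.1 34.1]
tool z turn 0.00021456585017427303
```

Tip about 6 mm into the strap hole with no force. Continuing.

```bash
python3 -m handwheel '[255,0,0,4,0,0,0, 255,0,0,8,0,0,0, 255,0,0,12,0,0,0, 255,0,0,16,0,0,0, 255,0,0,16,0,0,0]'; python3 go.py .543 .074 .091
```

```text
clock: 32.15
tcp_pos: [0.5429, 0.074, 0.1088]
tcp_rot: [[-0.977, 0.211, -0.001], [0.211, 0.977, 0.0], [0.001, 0.0, -1.0]]
wrist_force: [1.1, -0.3, -1.4]
finger_gap: 0.0128
rel [-0.2 -0.  17.8]
tool z turn 0.0002677716414430039
```

```bash
python3 -m handwheel '[255,-0.3,0,4,0,0,0, 255,-0.3,0,8,0,0,0, 255,-0.3,0,12,0,0,0, 255,-0.3,0,15,0,0,0, 255,-0.3,0,15,0,0,0]'; python3 go.py .543 .074 .091
```

```text
clock: 32.78
tcp_pos: [0.543, 0.0739, 0.0935]
tcp_rot: [[-0.977, 0.211, -0.001], [0.211, 0.977, 0.0], [0.001, -0.0, -1.0]]
wrist_force: [0.5, 0.2, -0.5]
finger_gap: 0.0128
rel [0.1 0.1 2.5]
tool z turn 0.00017880012241920445
```

```bash
python3 -m handwheel '[255,0,0,2,0,0,0, 255,0,0,3.5,0,0,0, 255,0,0,5,0,0,0, 255,0,0,5,0,0,0]'
```

```text
clock: 33.28
tcp_pos: [0.5438, 0.0739, 0.0908]
tcp_rot: [[-0.977, 0.212, 0.0], [0.212, 0.977, 0.001], [0.0, 0.001, -1.0]]
wrist_force: [-4.9, -1.3, 17.2]
finger_gap: 0.0131
```

```bash
python3 -m handwheel '[170,0,0,0,0,0,0, 170,0,0,0,0,0,0, 170,0,0,0,0,0,0, 170,0,0,-15,0,0,0, 170,0,0,-45,0,0,0]'; python3 -m handwheel '[170,0,0,-50,0,0,0, 170,10,-20,-105,0,0,0, 170,25,-25,-115,0,0,0, 170,25,-25,-115,0,0,0, 170,25,-25,-115,0,0,0]'
python3 - <<'E'
from h import *
s=arm.read_state();print(s['tcp_pos'],s['wrist_force'])
W=get_image('wrist');T=get_image('top');S=get_image('scene')
for q,p in {"bolt_head":(.5325,.03,.0785),"pin_knob":(.5425,.074,.090),"drift_grip":(.4757,-.3632,.121),"oiler_mid":(0,0,.05),"gauge_mid":(0,0,.011),"insert_box_mid":(0,0,.014),"spanner_grip":(0,0,.003),"strap_hole":(.5325,.03,.0685)}.items():
    for n,im in(("w",W),("t",T),("s",S)):
        l=spot_point(q,im)[:2]
        print(q,n,[(np.round(d["xy"],1).tolist(),round(d["p"],2)) for d in l],'exp' if p[0] else '',np.round(proj(im,p),1) if p[0] else '')
for n,im in(("w",W),("s",S)):
  t=trace('pin_knob',im)
  if t:
    m=t[0]['pixels'];v,u=np.where(m);print(n,'pin mask',t[0]['p'],m.sum(),u.min(),u.max(),v.min(),v.max())
print('flange top ctr exp',proj(W,(.5425,.074,.0735)),'knob top',proj(W,(.5425,.074,.1065)),'flange left/right',proj(W,(.5425-.015*.2116,.074-.015*.977,.0735)),proj(W,(.5425+.015*.2116,.074+.015*.977,.0735)))
E
```

```text
clock: 33.9
tcp_pos: [0.543, 0.0736, 0.1359]
tcp_rot: [[-0.977, 0.212, -0.002], [0.212, 0.977, 0.0], [0.002, -0.0, -1.0]]
wrist_force: [0.1, 0.0, -0.3]
finger_gap: 0.0306
clock: 34.52
tcp_pos: [0.5135, 0.0547, 0.2506]
tcp_rot: [[-0.977, 0.211, -0.003], [0.211, 0.977, 0.0], [0.003, -0.0, -1.0]]
wrist_force: [1.2, -0.3, -0.3]
finger_gap: 0.0308
[0.5135209  0.05466017 0.25061746] [ 1.18060485 -0.2612319  -0.34113414]
bolt_head w [([263.9, 210.2], 0.87)] exp [263.9 211. ]
bolt_head t [] exp [263.  213.5]
bolt_head s [([262.4, 214.7], 0.57)] exp [262.  213.9]
pin_knob w [([303.3, 211.5], 0.68)] exp [301.7 213.9]
pin_knob t [] exp [246.8 209.7]
pin_knob s [([278.6, 200.6], 0.66)] exp [277.3 202.7]
drift_grip w [([262.2, 205.2], 0.42)] exp [-95.5 245.2]
drift_grip t [([408.3, 235.0], 0.42)] exp [408.1 232.7]
drift_grip s [([86.3, 288.7], 0.71)] exp [ 82.6 287.4]
oiler_mid w [([399.2, 107.7], 0.76)]  
oiler_mid t [([197.2, 244.3], 0.85)]  
oiler_mid s [([279.0, 180.5], 0.57)]  
gauge_mid w []  
gauge_mid t [([305.0, 173.4], 0.86)]  
gauge_mid s [([275.8, 293.1], 0.63)]  
insert_box_mid w [([265.2, 90.3], 0.79)]  
insert_box_mid t []  
insert_box_mid s [([223.1, 208.1], 0.94), ([263.4, 217.0], 0.6)]  
spanner_grip w []  
spanner_grip t [([411.5, 210.5], 0.61)]  
spanner_grip s [([94.6, 392.4], 0.63)]  
strap_hole w [([262.7, 212.7], 0.62)] exp [264.3 208.9]
strap_hole t [([171.4, 196.5], 0.6)] exp [263.  213.7]
strap_hole s [([264.5, 220.2], 0.58)] exp [262.  217.7]
w pin mask 0.76 453 289 312 199 223
s pin mask 0.62 10220 247 423 173 282
flange top ctr exp [300.7178395  210.28967539] knob top [302.74399546 217.88703914] flange left/right [288.5524432  210.29252256] [312.88112975 210.28675868]
```

Every position agrees with what I expected: bolt, pin flange width and height, drift in its pocket, and bystanders within network noise. Handing in.

```bash
python3 -c "
from h import *
b=cv2.imread('pics/a_top.png').astype(int);n=get_image('top')['pixels'].astype(int)
d=cv2.GaussianBlur(np.abs(b-n).max(2).astype('float32'),(5,5),0)
for k,(x,y) in dict(oiler=(196,244),gauge=(305,172),box=(252,264),spanner=(409,198)).items(): print(k,d[y-14:y+14,x-14:x+14].max())
print(ticket.sign_off())"
```

```text
oiler 14.699219
gauge 15.2734375
box 118.296875
spanner 40.515625
the job is handed in; nothing more can be done
None
```

The job is done and handed in, about 35 s into the 72 s limit.

- **Drift:** I drove it down through both holes until its shoulder was on the strap. The fingertip stopped at 91.0 mm (91.3 mm predicted) with about 22 N. The strap had started about 6.7 mm out of line. I then put the drift back in its own stand pocket, where a picture taken then shows it standing; the last look places it there too.
- **Bolt:** it went in without contact and the head seated on the strap at the predicted height, with about 11 N. A later picture shows the head flat.
- **Pin:** it was pushed home with about 17 N, stopping at 90.8 mm (91 mm predicted). Afterwards its flange matched its fully-home size and place in the wrist camera within about 1 pixel.
- **Last state:** the gripper was empty and clear, 250 mm above the table.

**Checks that were less clear:**
- **Top camera, bolt and pin:** the networks did not find either in the last top view, so those two rest on the wrist and scene cameras.
- **Top camera, before and after:** the oil bottle and ring gauge areas are unchanged. The grey box area differs strongly and the spanner area moderately. I put the box down to the arm and its shadow, but did not look into either. In the scene view both were found within about 4 pixels of where they started, and the arm never came near the box or went lower than the stand's top plate beside the spanner.
- **Final view:** I had used all 12 pictures by then, so the final state was checked by numbers only.

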